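Open the collimator's beam shutter with its two-key release

ROBOT

A 6-joint arm with a two-finger parallel gripper is mounted at the origin on the work surface. World frame = base frame: x ahead of the robot, y to its left, z up, the work surface at z = 0. Lengths are in m, angles in rad, forces in N, time in s.
With the tool pointing down it reaches from about 0.375 to 0.975 m from the base axis. Payload 3.8 kg.
Tool frame: the origin (TCP) lies between the finger pads; the fingertips stand 17 mm ahead of it and the grasp point (between the pads) lies 2 mm behind it; y points along the fingers, z is the direction in which the jaws open and shut, and the axes are right-handed (so a half turn about y gives the same grasp; the last joint's range is limited). The gripper opens to 85 mm and grips with 20 to 120 N. Pads are 22 mm wide; open, the fingers measure 114 mm over their backs; the gripper's body (76 mm by 85 mm) begins 54 mm behind the grasp point. The pads swing forward as they close: fully open they stand 13 mm farther back than shut.
Start: joints at [1.136, 0.264, 1.604, -0, 1.274, -0.037], TCP at [0.261, 0.622, 0.248] pointing down, gripper open.
Joint ranges: [-2.63, 2.63], [-0.94, 2.18], [0.31, 2.57], [-1.31, 4.45], [0, 2.66], [-2.55, 2.55]. Speed limits (rad/s): [2.57, 2.57, 3.14, 3.14, 3.14, 3.14].

INTERFACE

Orientations are given as a rotation vector (axis times angle).
In Python, from workcell import bot, eyes, nets gives the robot as it stands. The module is installed in compiled form; this text tells all that it offers.
- The arm moves only by the tool jog_arm, never from a script. Its arguments are lists of equal length, an entry for each row: "turn": the turn, a rotation vector about the tool's x, y, z in rad, a list of three; "slide": the shift along the tool's x, y, z in mm, a list of three; "grip": the opening in per cent of the stroke, from 0 (shut) to 100 (fully open). A call has 1 to 5 rows; each row shifts and turns the commanded pose from where the row before left it, along the tool's axes as they then stand; what a row does not reach is not made up. A row lasts 1/10 s, in which the tool goes at most 50 mm and 8.59 degrees, less where a joint would pass 70% of its speed; a pose out of reach is approached as far as the arm can. A call with a gripper value outside its range is refused whole. The fingers move at their own pace and stop on an object; "newtons" is the grip in N (left out, the last holds). Time passes only in rows, so rows that do not move let the fingers close. It gives the time, the measured TCP pose, the force and the opening at its end, in the units of the state.
- bot.read_state(): the state, without advancing time (a new reading comes with each control period).
- eyes.read_camera(name): name is "scene" or "side" or "wrist"; returns a dict with "img" (400x640x3 uint8, red, green, blue), "depth" (400x640 float32, m along the optical axis (not along the pixel's ray), 0 where there is no reading), "intrinsics" (3x3 intrinsics, pixels), "position" and "rotation" of the camera in the world. Camera axes: x right, y down, z forward; pixel columns grow to the right and rows downward; lengths in m; the calibration is good to about 2 mm. A picture is of the moment at which its call begins.
- bot.finish_job(): hands the job in, once; it reports no verdict.
Trained networks look in a picture, given as the dict that the camera call returned (one of the last four; its "shot" number tells which), for a name from the list of things; names that differ only in an ending like _2 or _b are one class to them, and where a whole thing is asked for, a point or a joint stands for the part that bears it (a point fixed in the world has none). Each returns a list of dicts, best first, with "conf" (0 to 1); they miss things now and then, are a little off and sometimes report something else, mostly with a low value. They report only what shows in the picture. A call takes as long as a camera call.
- nets.search_frame(thing, picture): "xyz" ([x, y, z] in m, in the coordinates of the camera as it stood for that picture, good to about 4 mm: the middle of the surface that is visible of it).
The state is a dict: "time": time; "q": joint angles; "joint_vel": joint speeds; "joint_torque": joint torques, N m; "tool_pos": TCP position; "tcp_rot": TCP orientation; "wrist_force": force on the tool from outside, world axes, zero at the start; "torque": the same for the moment, N m; "width": opening from 0.0 (shut) to 1.0 (fully open).
Only numpy, scipy, OpenCV 4.12 (cv2) and the standard library are available. Lean on these libraries where they do the work, as an engineer would, in place of code of your own. Each camera call takes 0.05 s, during which the arm holds its last target.

TASK

Open the beam shutter of the collimator head: press its two red keys down together, one fingertip on each, and keep both held down while the orange shutter creeps all the way open by itself; then let both keys up and move clear. Do not push the shutter, leave the black lamp key alone, and leave the parts lying about where they are.

Things in the scene. Friction and masses are not known exactly. Their poses are not given: they have to be found in the camera images.
- head: fixed amber box, 170 mm (its x) by 260 (its y) by 50 high; origin at the centre of its underside, z up. On its top in a row at x = -45 mm: red keys at y = +32 and -32 mm, black lamp key at y = -100. Beyond them the orange shutter, between two dark rails 10 mm high, over a green lens at x = +35, y = -35. A dark lens barrel, 56 mm wide, stands 45 mm out of its far side.
- key_left (a joint): the left (head's +y) red key: how far it is pressed, 0 = up, 0.008 m = fully down; spring return. It begins to move at 1.5 N and takes 5 N to reach the bottom (both keys together: 3 N to 10 N). From about 5 mm down it frees its half of the shutter's latch.
- key_left_top (a point): centre of the top face of the left red key, a round cap of 28 mm diameter; 68 mm above the table when up; moves with the key. The red keys are 64 mm apart centre to centre: 36 mm between near edges, 92 mm over far edges. The caps stand 12 mm out of fixed collars, 38 mm across, 56 mm above the table.
- key_right (a joint): the right (head's -y) red key: how far it is pressed, 0 = up, 0.008 m = fully down; spring return. It begins to move at 1.5 N and takes 5 N to reach the bottom (both keys together: 3 N to 10 N). From about 5 mm down it frees its half of the shutter's latch.
- key_right_top (a point): centre of the top face of the right red key, same size and height as the left one.
- lamp_key (a joint): the black lamp key, not to be pressed: 0 = up, 0.008 m = fully down; same spring.
- lamp_key_top (a point): centre of the top face of the black lamp key, a 28 mm round cap like the red ones, 68 mm from the right red key.
- shutter (a joint): orange shutter: 0 = shut (over the green lens), 0.042 m = fully open, moved to the head's +y. Its own damped spring drives it: it creeps only while both red keys are down, about 3 s for the whole way; if let go early it stops part-way, and the keys may then stay about 4 mm down until pressed again; once fully open it stays open.
- shutter_mid (a point): centre of the top of the orange shutter plate, 44 mm (head's x) by 50 mm (head's y), 58 mm above the table, with a small black ridge 3 mm high; moves with the shutter.
- eyepiece_ring: bystander: loose white plastic ring, 38 mm across, 12 mm high, lying on top of the head about 70 mm to the left of the left red key; origin at the centre of its underside.
- cover_plate: bystander: loose black cover plate, 85 by 60 by 10 mm, on the table left of the head; origin at the centre of its underside.
- screwdriver: bystander: loose screwdriver with blue handle, 170 mm long, lying on the table right of the head.
- eyepiece: bystander: loose black eyepiece, 34 mm across, 32 mm high, standing on the table beyond the head; origin at the centre of its underside.

How it is judged:
By the outcome, as a careful person would: the job done as asked, in the order asked, and still so for the second after the job is handed in, with the robot touching nothing.
It also fails if it takes over 35 s, if anything falls off the work surface, if the arm or the gripper's body presses on something with over 40 N, if the wrist force passes 120 N, or if a joint passes its speed limit or range.

## Working session

There is one attempt and no reset: what is moved stays moved. The work goes in short steps, Python scripts to look and compute and a tool call to move; the robot and the scene stay as the last step left them, time stands still between calls to the robot, and variables do not carry over. Pictures are saved under pics/ and viewed, and the job is handed in when it is done.

Besides the shell and the picture viewer there is one more tool, called after ">>>" as name(argument=value, ...) on one line, values as JSON. jog_arm: Moves the arm, as the interface text tells. Its arguments: {"type":"object","properties":{"turn":{"type":"array"},"slide":{"type":"array"},"grip":{"type":"array"},"newtons":{"type":"number"}},"required":["turn","slide","grip"]}

```bash
mkdir -p pics; cat > h.py <<'E'
from workcell import bot, eyes, nets
import numpy as np, cv2
from scipy.spatial.transform import Rotation as R
def w(p,c):
    Rm=np.array(c["rotation"]); 
    if Rm.shape!=(3,3): Rm=R.from_rotvec(Rm).as_matrix()
    return Rm@np.array(p)+np.array(c["position"])
def save(c,n): cv2.imwrite("pics/"+n,cv2.cvtColor(c["img"],cv2.COLOR_RGB2BGR))
E
python3 - <<'E'
from h import *
s=bot.read_state();print(s)
for n in ["scene","side","wrist"]:
    c=eyes.read_camera(n);save(c,n+"0.png");print(n,c["position"],np.shape(c["rotation"]))
    for t in ["key_left_top","key_right_top","lamp_key_top","shutter_mid","eyepiece_ring"]:
        print(t,[(np.round(w(d["xyz"],c),4),round(d["conf"],2)) for d in nets.search_frame(t,c)[:3]])
E
```

```text
{'time': 0.0, 'q': array([ 1.13611052e+00,  2.64803085e-01,  1.60538767e+00, -1.79173087e-05,
        1.27369136e+00, -3.69319497e-02]), 'joint_vel': array([ 9.54682666e-05,  5.80139540e-04,  6.86334279e-04, -1.01590574e-04,
       -1.37110885e-03, -1.39332511e-03]), 'joint_torque': array([ 2.19454094e-03, -5.15108907e+01, -3.67317617e+01,  1.17516424e-04,
        1.28720573e-02,  1.16653490e-05]), 'tool_pos': array([0.26119319, 0.62166081, 0.24692095]), 'tcp_rot': array([-1.55041894,  0.31252319, -0.31170449]), 'wrist_force': array([ 0.25739751,  0.25838478, -0.98328415]), 'torque': array([-0.03198978, -0.00950172,  0.03509063]), 'width': 1.0036034733397368}
scene [1.38438878 0.19382727 0.62159973] (3,)
key_left_top [(array([ 0.4424, -0.05  ,  0.0637]), 0.55)]
key_right_top []
lamp_key_top [(array([ 0.4692, -0.1797,  0.0652]), 0.6), (array([ 0.5339, -0.1055,  0.0566]), 0.41), (array([0.4486, 0.1362, 0.0075]), 0.34)]
shutter_mid [(array([ 0.534 , -0.1045,  0.0556]), 0.52)]
eyepiece_ring []
side [-0.08477321 -0.59406137  0.83367264] (3,)
key_left_top [(array([ 0.4413, -0.0549,  0.0651]), 0.66)]
key_right_top [(array([ 0.434 , -0.0539,  0.0702]), 0.65), (array([ 0.4462, -0.1191,  0.0633]), 0.64)]
lamp_key_top [(array([ 0.4598, -0.1895,  0.0663]), 0.49)]
shutter_mid [(array([ 0.5317, -0.1113,  0.0584]), 0.65)]
eyepiece_ring [(array([0.4488, 0.019 , 0.0635]), 0.47)]
wrist [0.18567503 0.6543025  0.37639121] (3,)
key_left_top []
key_right_top []
lamp_key_top []
shutter_mid []
eyepiece_ring []
```

View pics/scene0.png

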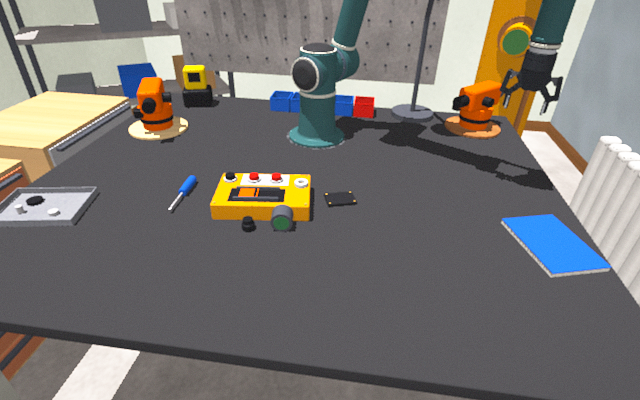

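View pics/side0.png

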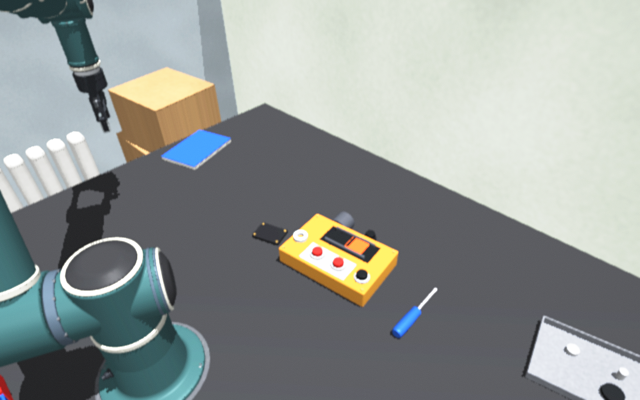

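The scene view shows the head near (262,195) with the red keys at (254,176) and (277,176). The lamp key is at (230,175) and the ring at (302,182). In the side view the keys are at (317,252) and (338,263), the lamp key at (362,275) and the ring at (300,235). Next I refine the key centres by colour and work out the approach.

```bash
cat >> h.py <<'E'
def reds(c,roi=None,zmin=0.045,zmax=0.085):
    im=c["img"].astype(int);d=c["depth"];K=np.array(c["intrinsics"])
    m=((im[...,0]>130)&(im[...,1]<70)&(im[...,2]<70)&(d>0)).astype(np.uint8)
    n,l,st,ce=cv2.connectedComponentsWithStats(m)
    out=[]
    for i in range(1,n):
        if st[i,4]<15: continue
        v,u=np.where(l==i);z=d[v,u]
        P=np.stack([(u-K[0,2])*z/K[0,0],(v-K[1,2])*z/K[1,1],z],1)
        W=np.array([w(p,c) for p in P])
        med=np.median(W,0)
        if not(zmin<med[2]<zmax):continue
        top=W[W[:,2]>np.percentile(W[:,2],90)-0.004]
        mm=(top.min(0)+top.max(0))/2
        out.append((np.round(ce[i],1),st[i,4],np.round(med,4),np.round(top.mean(0),4),np.round(mm,4)))
    return out
def goal(P,Rg):
    s=bot.read_state();Rc=R.from_rotvec(s["tcp_rot"])
    print("slide mm",np.round(Rc.inv().apply(P-s["tool_pos"])*1000,1),"turn",np.round((Rc.inv()*Rg).as_rotvec(),4))
def Rdown(zdir):
    z=np.array([zdir[0],zdir[1],0]);z/=np.linalg.norm(z);y=np.array([0,0,-1.])
    return R.from_matrix(np.stack([np.cross(y,z),y,z],1))
E
python3 - <<'E'
from h import *
for n in ["scene","side"]:
    c=eyes.read_camera(n)
    for r in reds(c):print(n,*r)
s=bot.read_state();print(R.from_rotvec(s["tcp_rot"]).as_matrix().round(3))
a=np.array([-.15,.989])
goal(np.array([.445,-.085,.2]),Rdown(a));goal(np.array([.445,-.085,.2]),Rdown(-a))
E
```

```text
scene [253.6 176. ] 54 [ 0.4579 -0.1131  0.0651] [ 0.4544 -0.1141  0.0659] [ 0.4538 -0.1145  0.0659]
scene [275.8 176.1] 53 [ 0.4491 -0.0521  0.0654] [ 0.446 -0.051  0.066] [ 0.4431 -0.0507  0.066 ]
side [316.7 253.5] 15 [ 0.4303 -0.062   0.0634] [ 0.4328 -0.0612  0.0648] [ 0.4354 -0.0594  0.0649]
side [337.5 264.6] 22 [ 0.4396 -0.1242  0.0654] [ 0.4412 -0.1251  0.0659] [ 0.4435 -0.1214  0.0662]
[[ 0.922 -0.     0.387]
 [-0.387 -0.     0.922]
 [ 0.    -1.    -0.   ]]
slide mm [ 443.2   48.3 -581. ] turn [ 0.     -0.5483 -0.    ]
slide mm [ 443.2   48.3 -581. ] turn [0.     2.5933 0.    ]
```

>>> jog_arm(turn=[[0,0,0],[0,0,0],[0,0,0],[0,0,0],[0,0,0]], slide=[[29.5,0,-38.7],[29.5,0,-38.7],[29.5,0,-38.7],[29.5,0,-38.7],[29.5,0,-38.7]], grip=[59,59,59,59,59])

```text
time: 1.5
tool_pos: [0.3227, 0.385, 0.2484]
tcp_rot: [-1.548, 0.311, -0.312]
wrist_force: [1.9, 0.0, 0.5]
width: 0.592
```

>>> jog_arm(turn=[[0,0,0],[0,0,0],[0,0,0],[0,0,0],[0,0,0]], slide=[[29.5,0,-38.7],[29.5,0,-38.7],[29.5,0,-38.7],[29.5,0,-38.7],[29.5,0,-38.7]], grip=[59,59,59,59,59])

```text
time: 2.0
tool_pos: [0.3837, 0.1495, 0.2487]
tcp_rot: [-1.548, 0.31, -0.313]
wrist_force: [1.5, 0.5, 0.1]
width: 0.588
```

>>> jog_arm(turn=[[0,0,0],[0,0,0],[0,0,0],[0,0,0],[0,0,0]], slide=[[29.5,0,-38.7],[29.5,0,-38.7],[29.5,0,-38.7],[29.5,0,-38.7],[29.5,0,-38.7]], grip=[59,59,59,59,59])

```text
time: 2.5
tool_pos: [0.4447, -0.0864, 0.2488]
tcp_rot: [-1.548, 0.311, -0.314]
wrist_force: [0.3, 1.2, -0.6]
width: 0.589
```

>>> jog_arm(turn=[[0,-0.14,0],[0,-0.14,0],[0,-0.14,0],[0,-0.128,0],[0,0,0]], slide=[[0,0,0],[0,0,0],[0,0,0],[0,0,0],[0,0,0]], grip=[59,59,59,59,59])

```text
time: 3.0
tool_pos: [0.4445, -0.0844, 0.2484]
tcp_rot: [-1.568, -0.118, 0.118]
wrist_force: [0.8, -0.2, -0.4]
width: 0.587
```

```bash
python3 - <<'E'
from h import *
s=bot.read_state();print(s["tool_pos"],R.from_rotvec(s["tcp_rot"]).as_matrix().round(3),s["width"],s["wrist_force"],s["q"])
c=eyes.read_camera("wrist");save(c,"wrist1.png");print(c["position"])
for r in reds(c):print(*r)
for t in ["key_left_top","key_right_top","lamp_key_top","shutter_mid","eyepiece_ring"]:
        print(t,[(np.round(w(d["xyz"],c),4),round(d["conf"],2)) for d in nets.search_frame(t,c)[:3]])
E
```

```text
[ 0.44454279 -0.0844443   0.24841904] [[ 0.989  0.    -0.15 ]
 [ 0.15  -0.     0.989]
 [ 0.    -1.    -0.   ]] 0.5867795360072933 [ 0.75873512 -0.18911317 -0.41670692] [-2.42773989e-01 -1.68726376e-01  2.05575195e+00 -4.98146543e-06
  1.25427767e+00 -1.96376443e+00]
[ 0.36317028 -0.09683917  0.37647426]
[352.7 173.6] 223 [ 0.4334 -0.0532  0.0701] [ 0.4335 -0.0533  0.0701] [ 0.4338 -0.054   0.0698]
key_left_top [(array([ 0.4415, -0.0557,  0.0668]), 0.65)]
key_right_top [(array([ 0.4478, -0.1159,  0.0686]), 0.58)]
lamp_key_top []
shutter_mid [(array([ 0.5254, -0.1052,  0.0577]), 0.75)]
eyepiece_ring [(array([0.4513, 0.0218, 0.0656]), 0.94)]
```

View pics/wrist1.png

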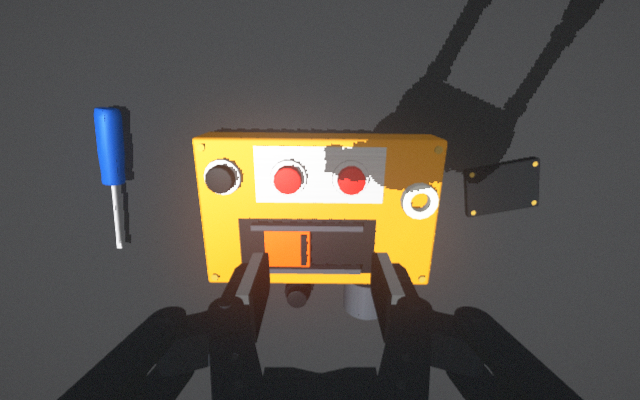

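The wrist view shows the red keys at (288,181) and (351,180), the lamp key at (219,179), the shutter at (288,249) and the ring at (420,201). I'll measure again with a hue-based mask.

```bash
cat >> h.py <<'E'
def keys(c,name):
    im=c["img"];hsv=cv2.cvtColor(im,cv2.COLOR_RGB2HSV);d=c["depth"];K=np.array(c["intrinsics"])
    H,S,V=[hsv[...,i].astype(int) for i in range(3)]
    m=(((H<5)|(H>174))&(S>150)&(V>50)&(d>0)).astype(np.uint8)
    n,l,st,ce=cv2.connectedComponentsWithStats(m);out=[]
    for i in range(1,n):
        if st[i,4]<30: continue
        v,u=np.where(l==i);z=d[v,u]
        P=np.stack([(u-K[0,2])*z/K[0,0],(v-K[1,2])*z/K[1,1],z],1)
        W=np.array([w(p,c) for p in P])
        if not .04<np.median(W[:,2])<.09: continue
        T=W[W[:,2]>np.median(W[:,2])-0.003]
        (cx,cy),r=cv2.minEnclosingCircle((T[:,:2]*1000).astype(np.float32))
        print(name,ce[i].round(1),st[i,4],"mean",T.mean(0).round(4),"circ",round(cx,1),round(cy,1),round(r,1))
E
python3 - <<'E'
from h import *
for n in ["wrist","side","scene"]:
    keys(eyes.read_camera(n),n)
c=eyes.read_camera("wrist");im=c["img"];hsv=cv2.cvtColor(im,cv2.COLOR_RGB2HSV);K=c["intrinsics"];d=c["depth"]
m=((hsv[...,0]>=16)&(hsv[...,0]<30)&(hsv[...,1]>150)&(d>0))
v,u=np.where(m);z=d[v,u];P=np.stack([(u-K[0,2])*z/K[0,0],(v-K[1,2])*z/K[1,1],z],1)
W=R.from_rotvec(c["rotation"]).apply(P)+c["position"];print(np.median(W,0))
T=W[(abs(W[:,2]-np.median(W[:,2]))<.006)];(cc,sz,a)=cv2.minAreaRect((T[:,:2]*1000).astype(np.float32));print(cc,sz,a)
E
```

```text
wrist [351.2 180.6] 542 mean [ 0.4405 -0.0536  0.0703] circ 440.7 -53.5 13.5
wrist [290.1 182.9] 292 mean [ 0.4518 -0.1131  0.0702] circ 449.7 -116.4 13.3
side [316.8 251.5] 64 mean [ 0.4373 -0.057   0.0684] circ 438.1 -56.9 11.8
side [337.8 262.1] 70 mean [ 0.4468 -0.1198  0.0681] circ 447.1 -119.4 12.0
scene [253.6 175.6] 60 mean [ 0.4549 -0.1135  0.0657] circ 453.7 -114.9 14.0
scene [275.7 176.3] 59 mean [ 0.4463 -0.0508  0.0656] circ 445.0 -50.4 13.2
[ 0.48585495 -0.0437134   0.05225249]
(490.35479736328125, -78.72145080566406) (170.94033813476562, 259.10845947265625) 7.989202976226807
```

>>> jog_arm(turn=[[0,0.012,0],[0,0,0],[0,0,0],[0,0,0],[0,0,0]], slide=[[1,40,-0.7],[0,40,0],[0,40,0],[0,23,0],[0,0,0]], grip=[59,59,59,59,59])

```text
time: 4.0
tool_pos: [0.4421, -0.084, 0.1015]
tcp_rot: [-1.565, -0.102, 0.115]
wrist_force: [-0.3, 0.7, 0.5]
width: 0.591
```

```bash
python3 - <<'E'
from h import *
s=bot.read_state();print(s["tool_pos"],R.from_rotvec(s["tcp_rot"]).as_matrix().round(3),s["width"],s["wrist_force"])
a=[]
for n in ["wrist","side"]:
    c=eyes.read_camera(n);save(c,n+"2.png");keys(c,n);
    if n=="side":cv2.imwrite("pics/sidez2.png",cv2.resize(cv2.cvtColor(c["img"][200:310,260:420],cv2.COLOR_RGB2BGR),None,fx=5,fy=5,interpolation=cv2.INTER_CUBIC))
c=eyes.read_camera("scene");cv2.imwrite("pics/scenez2.png",cv2.resize(cv2.cvtColor(c["img"][120:240,190:340],cv2.COLOR_RGB2BGR),None,fx=5,fy=5,interpolation=cv2.INTER_CUBIC))
E
```

```text
[ 0.44209355 -0.0839603   0.10145318] [[ 0.99  -0.008 -0.137]
 [ 0.138  0.002  0.99 ]
 [-0.008 -1.     0.003]] 0.5913687136924122 [-0.27579368  0.71441935  0.45498002]
wrist [370.9 246.6] 1486 mean [ 0.4378 -0.0557  0.0703] circ 440.2 -53.8 13.8
wrist [260.6 252.2] 861 mean [ 0.4479 -0.1162  0.0706] circ 449.4 -116.5 13.6
side [316.9 251.3] 70 mean [ 0.438  -0.0567  0.068 ] circ 439.1 -55.7 12.8
side [337.7 262.1] 72 mean [ 0.4472 -0.12    0.0682] circ 448.2 -119.5 12.0
```

View pics/wrist2.png

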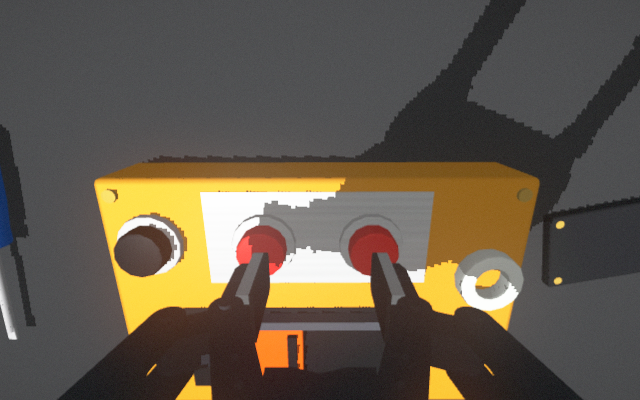

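View pics/sidez2.png

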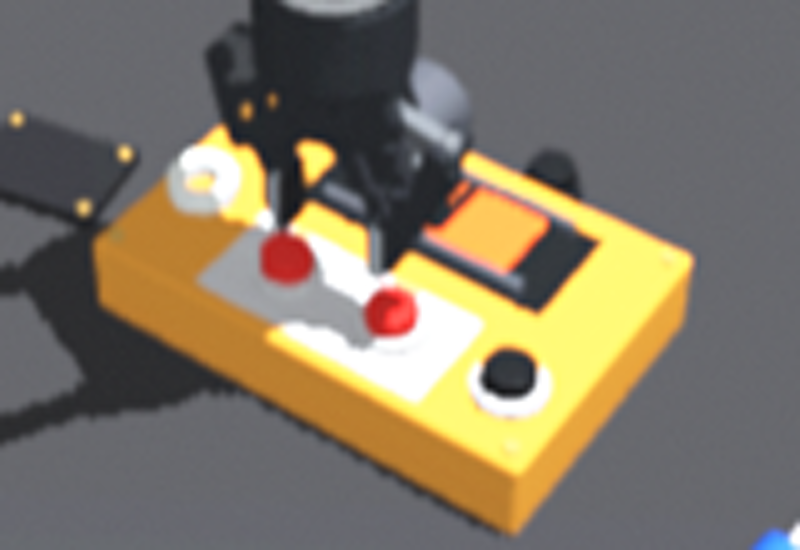

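View pics/scenez2.png

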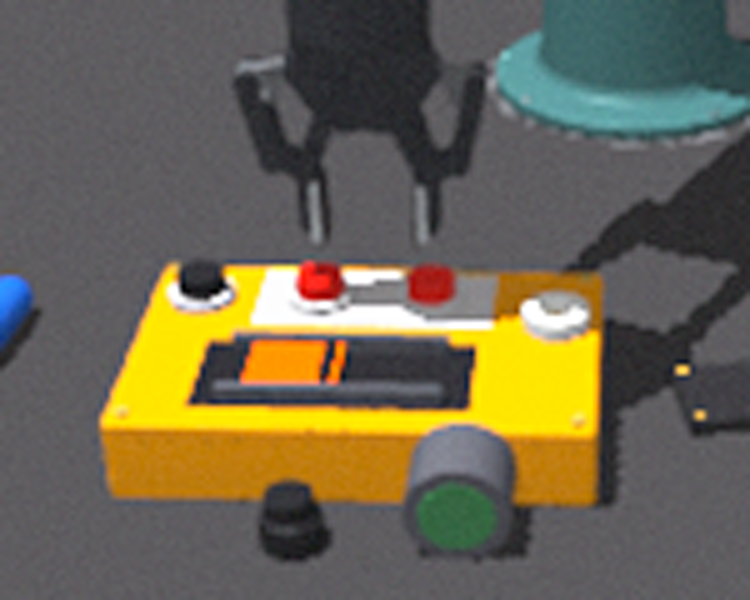

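Both fingers hang just above the two caps. In the scene crop the tips are at (316,240) and (424,240), over the keys at (320,280) and (432,283). The ring and lamp key are clear. I'll measure the fingertip positions from depth.

```bash
python3 - <<'E'
from h import *
s=bot.read_state();print(s["tool_pos"],s["time"])
hc=np.array([.4455,-.085]);e=np.array([[np.cos(.139),np.sin(.139)],[-np.sin(.139),np.cos(.139)]])
for n in ["wrist","scene","side"]:
    c=eyes.read_camera(n);K=c["intrinsics"];d=c["depth"]
    v,u=np.where(d>0);z=d[v,u];P=np.stack([(u-K[0,2])*z/K[0,0],(v-K[1,2])*z/K[1,1],z],1)
    W=R.from_rotvec(c["rotation"]).apply(P)+c["position"]
    L=(W[:,:2]-hc)@e.T*1000
    rgb=c["img"][v,u].astype(int)
    k=(abs(L[:,0])<22)&(abs(L[:,1])<60)&(W[:,2]>.073)&(W[:,2]<.13)&((rgb.max(1)-rgb.min(1))<60)
    for sg in (1,-1):
        j=k&(L[:,1]*sg>0)
        if j.sum()<5: print(n,sg,j.sum());continue
        zm=W[j,2].min();q=j&(W[:,2]<zm+.012)
        print(n,sg,j.sum(),"zmin",zm.round(4),"x",np.percentile(L[q,0],[2,50,98]).round(1),"y",np.percentile(L[q,1],[2,50,98]).round(1))
E
```

```text
[ 0.44680415 -0.08511511  0.10662096] 4.15
wrist 1 1630 zmin 0.0954 x [-9.8 -5.5 10.7] y [24.5 25.2 37. ]
wrist -1 1619 zmin 0.0948 x [-10.   -5.4  11.3] y [-37.9 -25.9 -25.6]
scene 1 56 zmin 0.0956 x [-4.9 14.  16.6] y [27.3 33.  40. ]
scene -1 69 zmin 0.0924 x [ 1.8 10.2 17.4] y [-37.  -26.6 -23.5]
side 1 66 zmin 0.0962 x [-9.9 -3.2 14.7] y [23.5 24.9 30.6]
side -1 63 zmin 0.098 x [-9.9 -5.3  6.6] y [-39.4 -32.9 -29.1]
```

>>> jog_arm(turn=[[0,0,0],[0,0,0],[0,0,0],[0,0,0]], slide=[[0,10,0],[0,10,0],[0,2,0],[0,0,0]], grip=[60,60,60,60])

```text
time: 4.7
tool_pos: [0.4448, -0.0846, 0.0824]
tcp_rot: [-1.567, -0.107, 0.11]
wrist_force: [0.0, 0.4, -0.1]
width: 0.598
```

>>> jog_arm(turn=[[0,0,0],[0,0,0],[0,0,0],[0,0,0]], slide=[[0,2,0],[0,2,0],[0,2,0],[0,0,0]], grip=[60,60,60,60])

```text
time: 5.1
tool_pos: [0.4457, -0.0849, 0.0777]
tcp_rot: [-1.568, -0.108, 0.109]
wrist_force: [-2.4, -0.1, 5.4]
width: 0.6
```

>>> jog_arm(turn=[[0,0,0],[0,0,0],[0,0,0],[0,0,0]], slide=[[0,2,0],[0,2,0],[0,1.5,0],[0,0,0]], grip=[60,60,60,60])

```text
time: 5.5
tool_pos: [0.4458, -0.0849, 0.0736]
tcp_rot: [-1.568, -0.108, 0.109]
wrist_force: [-7.5, 2.0, 17.3]
width: 0.598
```

```bash
python3 - <<'E'
from h import *
c=eyes.read_camera("wrist");save(c,"wrist3.png");s=bot.read_state();print(s["time"],s["tool_pos"],s["wrist_force"],s["torque"])
keys(c,"w")
E
```

```text
5.55 [ 0.44579704 -0.08490623  0.07364281] [-7.55553909  2.0838184  17.11786354] [ 0.28835029  1.20638891 -0.02786182]
w [381.2 258.1] 1066 mean [ 0.4364 -0.056   0.0622] circ 440.8 -53.9 13.9
w [274.  268.2] 353 mean [ 0.4491 -0.1074  0.0623] circ 449.4 -110.2 11.0
w [231.1 266.4] 39 mean [ 0.4506 -0.1283  0.063 ] circ 449.4 -126.6 5.5
```

View pics/wrist3.png

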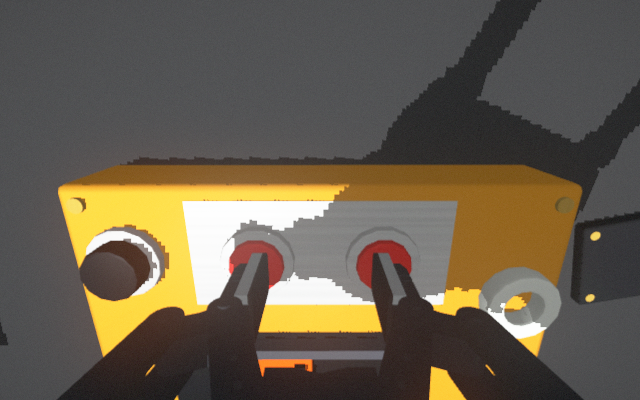

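Both caps read 62 mm, against 70 mm when up, so they are fully down. Now I hold.

>>> jog_arm(turn=[[0,0,0],[0,0,0],[0,0,0],[0,0,0],[0,0,0]], slide=[[0,0,0],[0,0,0],[0,0,0],[0,0,0],[0,0,0]], grip=[60,60,60,60,60])

```text
time: 6.05
tool_pos: [0.4458, -0.0849, 0.0737]
tcp_rot: [-1.568, -0.108, 0.109]
wrist_force: [-7.6, 1.5, 17.0]
width: 0.606
```

>>> jog_arm(turn=[[0,0,0],[0,0,0],[0,0,0],[0,0,0],[0,0,0]], slide=[[0,0,0],[0,0,0],[0,0,0],[0,0,0],[0,0,0]], grip=[60,60,60,60,60])

```text
time: 6.55
tool_pos: [0.4457, -0.0849, 0.0736]
tcp_rot: [-1.568, -0.108, 0.109]
wrist_force: [-8.0, 1.1, 16.9]
width: 0.599
```

>>> jog_arm(turn=[[0,0,0],[0,0,0],[0,0,0],[0,0,0],[0,0,0]], slide=[[0,0,0],[0,0,0],[0,0,0],[0,0,0],[0,0,0]], grip=[60,60,60,60,60])

```text
time: 7.05
tool_pos: [0.4458, -0.0849, 0.0737]
tcp_rot: [-1.568, -0.108, 0.109]
wrist_force: [-7.4, 2.3, 17.1]
width: 0.602
```

>>> jog_arm(turn=[[0,0,0],[0,0,0],[0,0,0],[0,0,0],[0,0,0]], slide=[[0,0,0],[0,0,0],[0,0,0],[0,0,0],[0,0,0]], grip=[60,60,60,60,60])

```text
time: 7.55
tool_pos: [0.4457, -0.0849, 0.0736]
tcp_rot: [-1.568, -0.108, 0.109]
wrist_force: [-7.5, 1.4, 17.5]
width: 0.599
```

>>> jog_arm(turn=[[0,0,0],[0,0,0],[0,0,0],[0,0,0],[0,0,0]], slide=[[0,0,0],[0,0,0],[0,0,0],[0,0,0],[0,0,0]], grip=[60,60,60,60,60])

```text
time: 8.05
tool_pos: [0.4458, -0.0849, 0.0737]
tcp_rot: [-1.568, -0.108, 0.109]
wrist_force: [-7.4, 2.3, 18.1]
width: 0.598
```

>>> jog_arm(turn=[[0,0,0],[0,0,0],[0,0,0],[0,0,0],[0,0,0]], slide=[[0,0,0],[0,0,0],[0,0,0],[0,0,0],[0,0,0]], grip=[60,60,60,60,60])

```text
time: 8.55
tool_pos: [0.4458, -0.0849, 0.0737]
tcp_rot: [-1.568, -0.108, 0.109]
wrist_force: [-7.6, 1.3, 17.0]
width: 0.598
```

```bash
cat > sh.py <<'E'
from h import *
hc=np.array([.4904,-.0787]);e=np.array([[np.cos(.139),np.sin(.139)],[-np.sin(.139),np.cos(.139)]])
def shut(c,n):
    K=c["intrinsics"];d=c["depth"];hsv=cv2.cvtColor(c["img"],cv2.COLOR_RGB2HSV)
    v,u=np.where((d>0)&(hsv[...,0]>=6)&(hsv[...,0]<=14)&(hsv[...,1]>150)&(hsv[...,2]>100));z=d[v,u];P=np.stack([(u-K[0,2])*z/K[0,0],(v-K[1,2])*z/K[1,1],z],1)
    W=R.from_rotvec(c["rotation"]).apply(P)+c["position"];L=(W[:,:2]-hc)@e.T*1000
    k=(L[:,0]>10)&(L[:,0]<60)&(abs(L[:,1])<70)&(W[:,2]>.054)&(W[:,2]<.066)
    print(n,k.sum(),"shutter y",np.percentile(L[k,1],[2,50,98]).round(1) if k.sum() else None)
E
python3 - <<'E'
from sh import *
s=bot.read_state();print(s["time"],s["tool_pos"],s["wrist_force"])
for n in ["scene","side"]:
    c=eyes.read_camera(n);shut(c,n)
    b=(120,240,190,340) if n=="scene" else (200,310,260,420)
    cv2.imwrite(f"pics/{n}z4.png",cv2.resize(cv2.cvtColor(c["img"][b[0]:b[1],b[2]:b[3]],cv2.COLOR_RGB2BGR),None,fx=5,fy=5,interpolation=cv2.INTER_CUBIC))
E
```

```text
8.55 [ 0.4457875  -0.08487599  0.07366256] [-7.5635049   1.32487715 17.01122624]
scene 47 shutter y [-14.2  19.6  33.2]
side 4 shutter y [-17.8 -16.2   2.8]
```

View pics/scenez4.png

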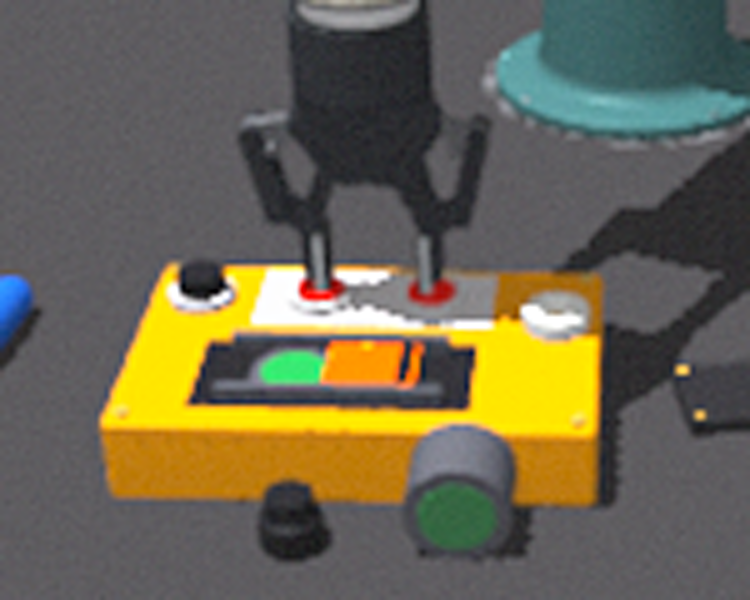

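View pics/sidez4.png

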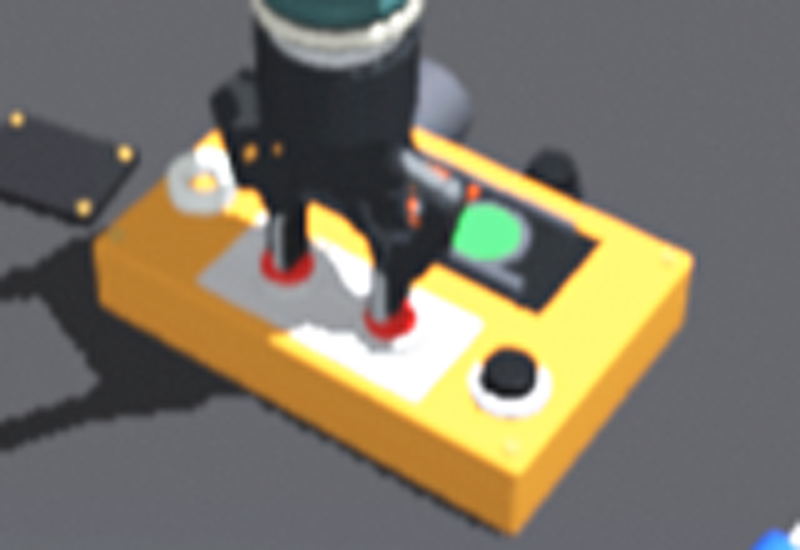

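In the scene crop the shutter is at (370,363), mostly off the green lens at (290,368). I'll hold longer and check whether it has stopped.

>>> jog_arm(turn=[[0,0,0],[0,0,0],[0,0,0],[0,0,0],[0,0,0]], slide=[[0,0,0],[0,0,0],[0,0,0],[0,0,0],[0,0,0]], grip=[60,60,60,60,60])

```text
time: 9.15
tool_pos: [0.4458, -0.0849, 0.0736]
tcp_rot: [-1.568, -0.108, 0.109]
wrist_force: [-6.9, 1.9, 17.7]
width: 0.601
```

>>> jog_arm(turn=[[0,0,0],[0,0,0],[0,0,0],[0,0,0],[0,0,0]], slide=[[0,0,0],[0,0,0],[0,0,0],[0,0,0],[0,0,0]], grip=[60,60,60,60,60])

```text
time: 9.65
tool_pos: [0.4458, -0.0849, 0.0736]
tcp_rot: [-1.568, -0.108, 0.109]
wrist_force: [-7.3, 0.8, 16.9]
width: 0.604
```

```bash
python3 - <<'E'
from sh import *
n="scene"
c=eyes.read_camera(n);shut(c,n)
cv2.imwrite(f"pics/{n}z5.png",cv2.resize(cv2.cvtColor(c["img"][120:240,190:340],cv2.COLOR_RGB2BGR),None,fx=5,fy=5,interpolation=cv2.INTER_CUBIC))
E
```

```text
scene 48 shutter y [-14.1  18.7  33.1]
```

>>> jog_arm(turn=[[0,0,0],[0,0,0],[0,0,0],[0,0,0],[0,0,0]], slide=[[0,0,0],[0,0,0],[0,0,0],[0,0,0],[0,0,0]], grip=[60,60,60,60,60])

```text
time: 10.2
tool_pos: [0.4458, -0.0849, 0.0736]
tcp_rot: [-1.568, -0.108, 0.109]
wrist_force: [-7.7, 1.8, 16.5]
width: 0.601
```

>>> jog_arm(turn=[[0,0,0],[0,0,0],[0,0,0],[0,0,0],[0,0,0]], slide=[[0,0,0],[0,0,0],[0,0,0],[0,0,0],[0,0,0]], grip=[60,60,60,60,60])

```text
time: 10.7
tool_pos: [0.4458, -0.0849, 0.0737]
tcp_rot: [-1.568, -0.108, 0.109]
wrist_force: [-7.2, 1.6, 17.6]
width: 0.599
```

```bash
python3 - <<'E'
from sh import *
n="scene"
c=eyes.read_camera(n);shut(c,n)
cv2.imwrite(f"pics/{n}z6.png",cv2.resize(cv2.cvtColor(c["img"][120:240,190:340],cv2.COLOR_RGB2BGR),None,fx=5,fy=5,interpolation=cv2.INTER_CUBIC))
E
```

```text
scene 47 shutter y [-14.3  18.1  33.6]
```

View pics/scenez6.png

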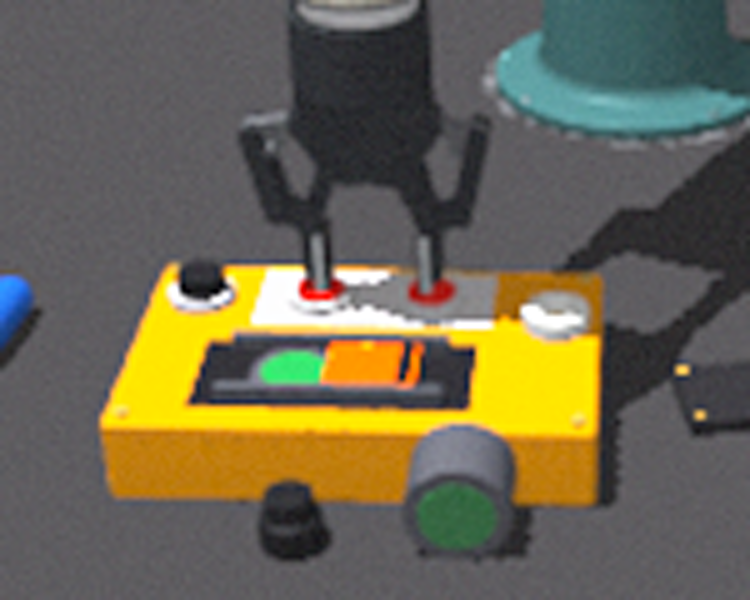

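The shutter is unchanged between 9.7 s and 10.7 s. Its span of about -14 to +33 mm fits the fully open -18 to +32 mm. Now I release straight up.

>>> jog_arm(turn=[[0,0,0],[0,0,0],[0,0,0],[0,0,0],[0,0,0]], slide=[[0,-5,0],[0,-10,0],[0,-20,0],[0,-30,0],[0,-35,0]], grip=[60,60,60,60,60])

```text
time: 11.25
tool_pos: [0.4446, -0.0846, 0.1718]
tcp_rot: [-1.567, -0.107, 0.11]
wrist_force: [-0.2, -0.7, 0.2]
width: 0.601
```

>>> jog_arm(turn=[[0,0,0],[0,0,0],[0,0,0],[0,0,0],[0,0,0]], slide=[[0,-35,0],[0,-30,0],[0,0,0],[0,0,0],[0,0,0]], grip=[60,60,60,60,60])

```text
time: 11.75
tool_pos: [0.4448, -0.0846, 0.2355]
tcp_rot: [-1.567, -0.107, 0.11]
wrist_force: [-0.7, 0.6, 0.6]
width: 0.6
```

```bash
python3 - <<'E'
from sh import *
s=bot.read_state();print(s["time"],s["tool_pos"],s["wrist_force"])
for n in ["wrist","scene","side"]:
    c=eyes.read_camera(n);shut(c,n);keys(c,n)
    if n=="wrist":save(c,"wrist7.png")
    print([(np.round(w(d["xyz"],c),4),round(d["conf"],2)) for d in nets.search_frame("eyepiece_ring",c)[:1]])
E
```

```text
11.75 [ 0.44478373 -0.08464822  0.2354558 ] [-0.74167032  0.59499355  0.55711908]
wrist 750 shutter y [-17.6  13.9  31.2]
wrist [288.7 186.5] 358 mean [ 0.4513 -0.1136  0.0702] circ 449.5 -116.5 13.3
wrist [352.7 183.8] 593 mean [ 0.4404 -0.0537  0.0703] circ 440.7 -53.4 13.5
[(array([0.45  , 0.0193, 0.0657]), 0.9)]
scene 45 shutter y [-13.8  20.8  33.4]
scene [253.6 175.6] 60 mean [ 0.455  -0.1138  0.0658] circ 452.6 -113.2 15.2
scene [275.7 176.3] 58 mean [ 0.4459 -0.0514  0.0654] circ 443.8 -52.5 14.7
[(array([0.4621, 0.0239, 0.058 ]), 0.56)]
side 56 shutter y [-18.   22.   32.1]
side [316.8 251.5] 64 mean [ 0.4371 -0.0573  0.0679] circ 438.5 -56.5 12.0
side [337.8 262.1] 71 mean [ 0.4469 -0.12    0.0685] circ 448.3 -119.1 13.1
[]
```

View pics/wrist7.png

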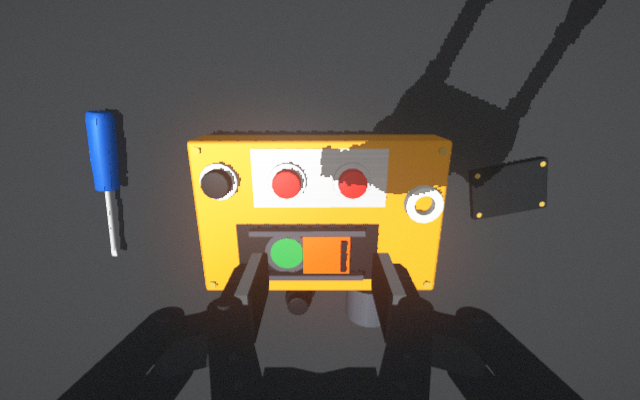

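The green lens at (287,253) is uncovered and the shutter at (327,255) is fully across. Both red keys are back up, and nothing else has moved.

```bash
python3 -c "
from h import *
print(bot.finish_job())"
```

```text
the job is handed in; nothing more can be done
None
```

The beam shutter is fully open, both red keys are back up, and I handed the job in at about 12 s with the arm clear of the head. I pressed the two red keys together with one fingertip on each, at about 17 N in total. I held them about 5 s, until pictures 1 s apart showed the shutter no longer moving, then lifted straight up.

**Last checks:**
- **Shutter:** the wrist and side cameras put the plate at about y = -18 to +32 mm on the head, which is the fully open position. The green lens is uncovered.
- **Red keys:** both caps are back at the same heights as before the press.
- **Other parts:** the lamp key, ring, cover plate, screwdriver and eyepiece look unmoved in the final wrist picture. I judged this by eye, apart from the ring, which a network also located.
- **Arm:** the TCP is at z = 0.235 m and the wrist force is about zero.

**Disagreements:**
- The scene camera read one shutter edge at -14 mm instead of -18 mm, in a coarse view.
- The cameras differ by 3 to 7 mm on where the keys are. I aimed using the wrist camera.
- The ring's last position estimates differed by about 12 mm between the wrist and scene cameras. The wrist estimate matched its earlier one to about 3 mm, and the network did not find the ring in the last side picture.

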